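# Swing the label press head over its bed and stop it there

## Task

Swing the heavy head of the label press from the robot's left back over its bed and bring it to rest squarely above the bed, then leave it standing there by itself for some seconds. The column bearing hardly brakes it, so drive and catch it gently with the fingertips on its two sprung rubber side bumpers; touch no other part of the press head, do not let it swing fast or run to its end stops, and leave the other things on the counter where they are.

Things in the scene. Friction and masses are not known exactly. Their poses are not given: they have to be found in the camera images.
- swing (a joint): Angle of the press head about the upright steel post at the far end, rad; grows as the head goes from the robot's left (+y) to its right (-y), counter-clockwise from above. End stops at -0.95, 0.95: keep within 0.90. Friction only about 0.001 N m + 0.001 N m s/rad: the head coasts. Inertia nominally 0.37 kg m2 (0.75 to 1.3 times that), as 4 kg at the bumpers.
- head_center (a point): Centre of the press head: grey painted block 150 mm long (along the arm) x 110 mm wide x 50 mm high, underside 55 mm and top 105 mm above the counter, 300 mm from the column axis. The point is 80 mm above the counter and moves with the head.
- bed_center (a point): Top centre of the bed: grey block with black rubber pad and white sheet, 150 mm (radial) x 120 mm, 38 mm high, clamped to the column by a low bar, 300 mm from the column axis, at another angle in each run. The head is to stop with head_center straight above this point (17 mm gap below the head).
- casting: The grey casting that swings, 4.8 kg nominal: the head block (see head_center) and the 96 mm wide, 35 mm thick arm (70 to 105 mm above the counter) from it to the column. Origin straight below head_center at counter level; its +x axis points level along the arm to the column's axis, 300 mm away. Not to be touched.
- bumper_a: Light grey rubber bumper on the head's side of smaller angles (robot's left): round horizontal bar 28 mm thick, 114 mm long along the arm, its axis 78 mm above the counter. Origin: middle of its outermost line, 77 mm sideways from head_center when free, 22 mm proud of the block. It slides in by up to 20 mm against a spring of 120 N/m, hardly damped. Pushing it swings the head to larger angles.
- bumper_b: The same bumper on the other side of the head (robot's right), origin again on its outermost line, 77 mm from head_center. Pushing on it brakes a head that swings to larger angles.
- pen_cup: Bystander: dark steel pen cup, 84 mm across, 95 mm high; origin under its centre. Leave alone.
- basket: Bystander: small bowl-shaped basket, 140 mm across, 50 mm high; origin under its centre. Leave alone.
- punch: Bystander: black desk hole punch, 110 x 270 mm, 60 mm high; origin under its centre. Leave alone.
- tape: Bystander: roll of amber tape lying flat, 90 mm across, 24 mm high; the head passes over it. Leave alone.
- stapler: Bystander: stapler, 150 x 40 mm, 40 mm high; origin under its centre. Leave alone.
- mug: Bystander: white mug, 80 mm across, 90 mm high; origin under its centre. Leave alone.

How it is judged:
By the outcome, as a careful person would: the job done as asked, in the order asked, and still so for the second after the job is handed in, with the robot touching nothing.
It also fails if it takes over 42 s, if anything falls off the work surface, if the arm or the gripper's body presses on something with over 40 N, if the wrist force passes 120 N, or if a joint passes its speed limit or range.

## Robot

A 6-joint arm with a two-finger parallel gripper is mounted at the origin on the work surface. World frame = base frame: x ahead of the robot, y to its left, z up, the work surface at z = 0. Lengths are in m, angles in rad, forces in N, time in s.
With the tool pointing down it reaches from about 0.375 to 0.9 m from the base axis. Payload 3.1 kg.
Tool frame: the origin (TCP) lies on the centre line of the jaws, within the pads' length; the fingertips stand 19 mm ahead of it and the grasp point (between the pads) is the TCP; z points along the fingers, y is the line along which they close (so a half turn about z gives the same grasp; the last joint's range is limited). The gripper opens to 85 mm and grips with 20 to 120 N. Pads are 22 mm wide; open, the fingers measure 114 mm over their backs; the gripper's body (76 mm by 85 mm) begins 54 mm behind the grasp point. The pads swing forward as they close: fully open they stand 13 mm farther back than shut.
Start: joints at [1.151, 0.527, 1.433, -0, 1.181, -0.178], TCP at [0.15, 0.607, 0.25] pointing down, gripper open.
Joint ranges: [-3.08, 3.08], [-0.75, 2.2], [0.22, 2.44], [-1.43, 4.57], [0, 2.65], [-2.85, 2.85]. Speed limits (rad/s): [2.79, 2.79, 3.14, 3.14, 3.14, 3.14].

## Interface

Orientations are given as a unit quaternion [x, y, z, w].
In Python, from station import manip, cams, sign_off gives the robot as it stands.
- The arm moves only by the tool carry_out, never from a script. Its argument "targets" is a list that holds one entry, the list of rows, each a list of 7 numbers: the shift along the tool's x, y, z in cm, then the turn, a rotation vector about the tool's x, y, z in degrees, then the finger opening in cm, from 0 to 8.54. A call has 1 to 12 rows; each row is the pose to reach, as a shift and turn from the pose commanded when the call began, along the tool's axes at that moment; what a row does not reach only later rows make up. A row lasts 1/12 s, in which the tool goes at most 41.7 mm and 7.16 degrees, less where a joint would pass 70% of its speed; a pose out of reach is approached as far as the arm can. A call with a gripper value outside its range is refused whole. The fingers move at their own pace and stop on an object; "force" is the grip in N (left out, the last holds). Time passes only in rows, so rows that repeat a pose let the fingers close. It gives the time, the measured TCP pose, the force, the opening and the grip force at its end, in the units of the state.
- manip.sense(): the state, without advancing time (a new reading comes with each control period).
- cams.snapshot(name): name is "scene" or "side" or "wrist"; returns the picture (420x560x3 uint8, red, green, blue); there is no depth.
- cams.camera_info(name): a dict with "K" (3x3 intrinsics, pixels), "T" (4x4, takes a point from camera to world coordinates). Camera axes: x right, y down, z forward; pixel columns grow to the right and rows downward; lengths in m; the calibration is good to about 2 mm. A picture is of the moment at which its call begins: read the wrist's pose just before it. camera_info takes no time and is no camera call; for the wrist camera it gives the pose at the moment of the call.
- sign_off(): hands the job in; it is judged then, once.
The state is a dict: "t": time; "q": joint angles; "qd": joint speeds; "tau": joint torques, N m; "tcp_pos": TCP position; "tool_rot": TCP orientation; "force": force on the tool from outside, world axes, zero at the start; "ft_torque": the same for the moment, N m; "finger_gap": opening from 0.0 (shut) to 1.0 (fully open); "gripper_force": force on a finger pad.
Only numpy, scipy, OpenCV 4.12 (cv2) and the standard library are available. Lean on these libraries where they do the work, as an engineer would, in place of code of your own. Each camera call takes 0.05 s, during which the arm holds its last target. There are 200 camera calls.

## Working session

There is one attempt and no reset: what is moved stays moved. The work goes in short steps, Python scripts to look and compute and a tool call to move; the robot and the scene stay as the last step left them, time stands still between calls to the robot, and variables do not carry over. Pictures are saved under pics/ and viewed, at most 10 in all, crops included, and the job is handed in when it is done.

Besides the shell and the picture viewer there is one more tool, called after "Call:" in YAML: its name, and indented under it one key for each argument. carry_out: Moves the arm, as the interface text tells. Its arguments: {"type":"object","properties":{"targets":{"type":"array"},"force":{"type":"number"}},"required":["targets"]}

```bash
mkdir -p pics; ls; python3 - <<'E'
from station import manip,cams
import cv2,numpy as np
for n in ("scene","side"):
    i=cams.camera_info(n);print(n,np.round(i["K"],1).tolist(),np.round(i["T"],3).tolist())
    cv2.imwrite(f"pics/{n}0.png",cams.snapshot(n)[:,:,::-1])
s=manip.sense();print({k:np.round(v,3).tolist() for k,v in s.items()})
E
```

```text
pics
scene [[398.5, 0.0, 280.9], [0.0, 398.5, 209.7], [0.0, 0.0, 1.0]] [[-0.097, 0.717, -0.69, 1.368], [0.995, 0.075, -0.061, 0.083], [0.008, -0.693, -0.721, 0.961], [0.0, 0.0, 0.0, 1.0]]
side [[513.8, 0.0, 288.5], [0.0, 513.8, 216.0], [0.0, 0.0, 1.0]] [[-0.995, -0.065, 0.08, 0.393], [-0.101, 0.757, -0.646, 1.073], [-0.018, -0.65, -0.759, 1.323], [0.0, 0.0, 0.0, 1.0]]
{'t': 0.1, 'q': [1.15, 0.528, 1.434, 0.0, 1.181, -0.179], 'qd': [0.002, -0.001, -0.002, 0.001, -0.002, -0.001], 'tau': [0.0, -44.331, -17.858, -0.0, 0.004, -0.0], 'tcp_pos': [0.149, 0.606, 0.249], 'tool_rot': [0.121, 0.993, -0.001, -0.0], 'force': [0.236, 0.121, -0.819], 'ft_torque': [-0.026, 0.014, 0.035], 'gripper_force': 0.0, 'finger_gap': 1.001}
```

View pics/scene0.png

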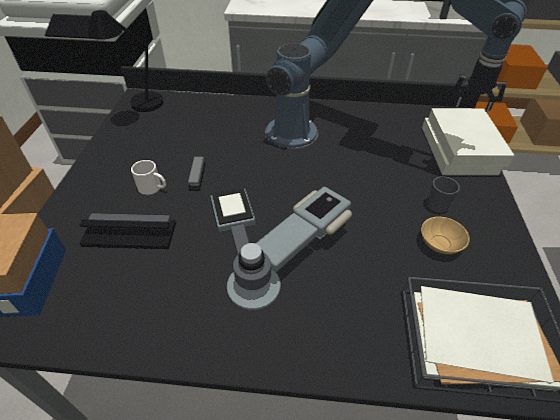

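View pics/side0.png

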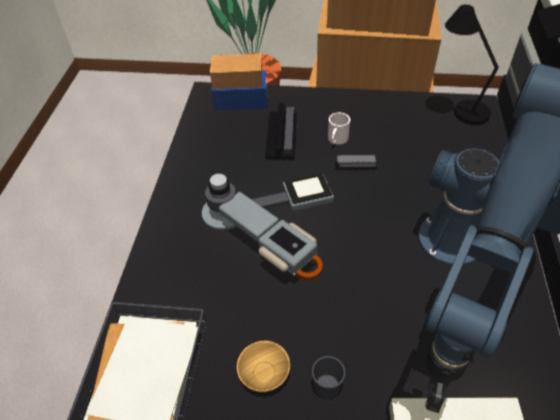

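The scene view shows the column at about (252,265), the head at (325,205), the bed's white sheet at (232,205), the basket at (445,237), the cup at (444,193), the punch at (128,230), the stapler at (196,172) and the mug at (147,177). In the side view the tape is at (310,265), under the end of the head. Next I'll zoom in on the press in both.

```bash
python3 - <<'E'
import cv2,numpy as np
a=cv2.imread("pics/scene0.png")[160:320,190:370];b=cv2.imread("pics/side0.png")[160:290,190:350]
cv2.imwrite("pics/za.png",cv2.resize(a,None,fx=3.7,fy=3.7,interpolation=cv2.INTER_CUBIC))
cv2.imwrite("pics/zb.png",cv2.resize(b,None,fx=4.5,fy=4.5,interpolation=cv2.INTER_CUBIC))
E
```

```text
(no output)
```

View pics/za.png

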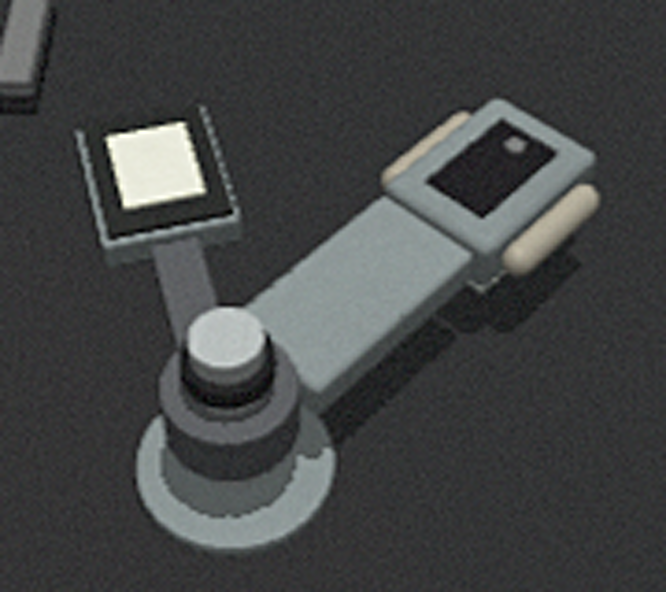

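View pics/zb.png

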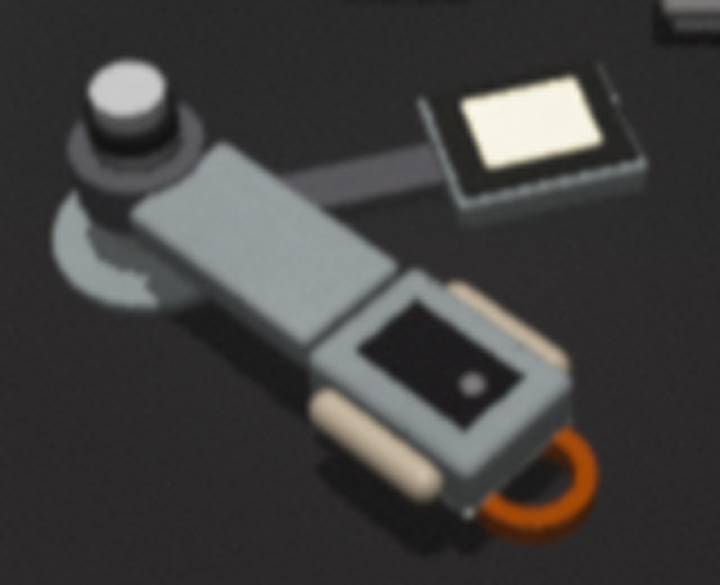

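The scene crop shows the head's top corners at about (497,98), (597,158), (490,252) and (385,188), the sheet's corners at (105,135), (186,122), (207,190) and (122,209), and the knob at (227,337). The side crop shows the head at (415,268), (572,380), (465,475) and (312,357), and the tape under the head's tip. I'll turn these into points.

```bash
cat > h.py <<'E'
import numpy as np,cv2
from station import manip,cams
def ray(n,uv):
    i=cams.camera_info(n);T=np.array(i["T"]);d=T[:3,:3]@np.linalg.solve(i["K"],[uv[0],uv[1],1.]);return T[:3,3],d
def plane(n,uv,z):
    o,d=ray(n,uv);return o+d*(z-o[2])/d[2]
def tri(a,b):
    o1,d1=a;o2,d2=b
    s=np.linalg.lstsq(np.c_[d1,-d2],o2-o1,rcond=None)[0];p,q=o1+s[0]*d1,o2+s[1]*d2
    return (p+q)/2,np.linalg.norm(p-q)
A=lambda p:((p[0]+.5)/3.7+190-.5,(p[1]+.5)/3.7+160-.5)
B=lambda p:((p[0]+.5)/4.5+190-.5,(p[1]+.5)/4.5+160-.5)
E
python3 - <<'E'
from h import *
np.set_printoptions(precision=4,suppress=True)
print("col",tri(ray("scene",A((227,335))),ray("side",B((127,88)))))
S={"scene":(A,[(497,98),(597,158),(490,252),(385,188)],[(427,180),(483,217),(557,155),(500,120)],[(105,135),(186,122),(207,190),(122,209)],[(107,245),(240,213)]),
"side":(B,[(415,268),(572,380),(465,475),(312,357)],[(418,300),(525,376),(467,430),(357,350)],[(460,99),(574,75),(603,143),(489,169)],[(465,207),(645,160)])}
for n,(f,h,p,s,b) in S.items():
    for k,l,z in (("head",h,.105),("plate",p,.105),("sheet",s,.039),("bededge",b,.038)):
        P=np.array([plane(n,f(q),z) for q in l]);print(n,k,P.mean(0)[:2],P[:,:2].tolist() if k=="bededge" else [round(float(np.linalg.norm(P[i]-P[i-1])),3) for i in range(4)])
# base plate circle & objects on the plane
for n in ("scene","side"):
    im=cv2.imread(f"pics/{n}0.png");hsv=cv2.cvtColor(im,cv2.COLOR_BGR2HSV)
    m=cv2.inRange(hsv,(3,120,60),(25,255,255))
    for c in cv2.findContours(m,0,2)[0]:
        if cv2.contourArea(c)>80:
            x,y,w,h=cv2.boundingRect(c);print(n,(x,y,w,h),plane(n,(x+w/2,y+h/2),.012)[:2])
for k,uv in {"colbase":A((235,472))}.items(): print(k,plane("scene",uv,0)[:2])
print("cup",plane("scene",(445,182),.095)[:2],plane("side",(329,366),.095)[:2])
print("basket",plane("scene",(445,234),.05)[:2],plane("side",(263,360),.05)[:2])
print("mug",plane("scene",(146,167),.09)[:2],"stapler",plane("scene",(197,165),.04)[:2],"punch",plane("scene",(128,225),.03)[:2])
E
```

```text
col (array([ 0.7546, -0.0459,  0.1644]), np.float64(0.0003148391266259576))
scene head [0.521  0.1347] [0.145, 0.105, 0.141, 0.105]
scene plate [0.5156 0.134 ] [0.096, 0.059, 0.096, 0.06]
scene sheet [ 0.4758 -0.1572] [0.093, 0.073, 0.088, 0.075]
scene bededge [ 0.55   -0.1273] [[0.5737971797651543, -0.17982116587634786], [0.5262716253161548, -0.07470911715675643]]
side head [0.5145 0.1373] [0.103, 0.144, 0.104, 0.141]
side plate [0.5142 0.1331] [0.059, 0.098, 0.058, 0.1]
side sheet [ 0.4757 -0.1582] [0.077, 0.093, 0.076, 0.091]
side bededge [ 0.4527 -0.0961] [[0.5182915215059551, -0.06656641098101868], [0.38711822294048415, -0.12565260296290082]]
scene (436, 364, 105, 19) [0.9462 0.5458]
scene (538, 325, 22, 57) [0.8806 0.7078]
scene (0, 168, 43, 119) [ 0.6223 -0.8013]
scene (12, 114, 30, 37) [ 0.1378 -1.0548]
scene (534, 99, 21, 15) [-0.2939  1.1051]
scene (487, 97, 43, 47) [-0.1624  0.9121]
scene (475, 96, 14, 14) [-0.2932  0.8346]
scene (496, 44, 52, 46) [-0.669  1.125]
side (236, 340, 54, 52) [0.5456 0.4929]
side (93, 323, 31, 71) [0.9696 0.511 ]
side (296, 255, 27, 25) [0.4452 0.1612]
side (0, 0, 489, 174) [ 0.7935 -0.751 ]
colbase [ 0.7579 -0.0468]
cup [0.36   0.5274] [0.3705 0.5141]
basket [0.5459 0.5066] [0.5434 0.4932]
mug [ 0.3837 -0.4614] stapler [ 0.2972 -0.3153] punch [ 0.5926 -0.4627]
```

```bash
cat >> h.py <<'E'
C=np.array([.755,-.046])
def ang(p): return np.arctan2(-(p[1]-C[1]),-(p[0]-C[0]))
def look(n):
    "angle and radius of the head from the dark plate, a hole in the grey head"
    s=manip.sense();im=cams.snapshot(n);g=cv2.cvtColor(im,cv2.COLOR_RGB2GRAY);m=cv2.inRange(g,75,255)
    cs,h=cv2.findContours(m,cv2.RETR_CCOMP,cv2.CHAIN_APPROX_NONE)
    for i,c in enumerate(cs):
        if h[0][i][3]<0 or cv2.contourArea(c)<150: continue
        M=cv2.moments(c);p=plane(n,(M["m10"]/M["m00"],M["m01"]/M["m00"]),.105)[:2]
        r=np.linalg.norm(p-C)
        if .27<r<.33: print(n,"t %.2f a %.4f r %.4f area %.0f"%(s["t"],ang(p),r,cv2.contourArea(c)));return s["t"],ang(p),im
    print("no plate",s["t"]);return s["t"],None,im
def st():
    s=manip.sense();print("t %.2f"%s["t"],"tcp",np.round(s["tcp_pos"],4),"F",np.round(s["force"],2));return s
E
python3 - <<'E'
from h import *
for n in("scene","side"):
    _,_,im=look(n);m=cv2.inRange(im,(190,190,170),(255,255,255))
    for c in cv2.findContours(m,0,1)[0]:
        M=cv2.moments(c)
        if M["m00"]<200: continue
        p=plane(n,(M["m10"]/M["m00"],M["m01"]/M["m00"]),.039)[:2];r=np.linalg.norm(p-C)
        if .25<r<.35: print("sheet",p,ang(p),r)
E
```

```text
scene t 0.10 a -0.6452 r 0.2979 area 502
sheet [ 0.47776838 -0.15754976] 0.38254805618707505 0.298832257953276
side t 0.15 a -0.6440 r 0.3004 area 532
sheet [ 0.47653753 -0.15687128] 0.3789150192020438 0.29972285237616847
```

Call:
carry_out:
  targets:
    - [[-4.3, -2.2, 0.5, 0, 0, 6, 0], [-8.6, -4.4, 1.5, 0, 0, 12, 0], [-12.9, -6.6, 2.5, 0, 0, 18, 0], [-17.2, -8.8, 3.5, 0, 0, 23, 0], [-21.5, -11, 4.5, 0, 0, 23, 0], [-25.8, -13.2, 5, 0, 0, 23, 0], [-30, -15.4, 6, 0, 0, 23, 0], [-34, -17.5, 7, 0, 0, 23, 0], [-38, -19.6, 8, 0, 0, 23, 0], [-42, -21.6, 9, 0, 0, 23, 0], [-46, -23.7, 9, 0, 0, 23, 0], [-49, -25.1, 9, 0, 0, 23, 0]]
  force: 20

```text
t: 1.2
tcp_pos: [0.5216, 0.2818, 0.1643]
tool_rot: [0.316, 0.949, -0.0, -0.001]
force: [0.1, 1.3, 0.5]
finger_gap: 0.001
gripper_force: 0.0
```

Call:
carry_out:
  targets:
    - [[0, 0, 0, 0, 0, 0, 0], [0, 0, 0, 0, 0, 0, 0], [0, 0, 0, 0, 0, 0, 0]]

```text
t: 1.45
tcp_pos: [0.5204, 0.2834, 0.1648]
tool_rot: [0.317, 0.949, -0.0, -0.001]
force: [-1.1, 0.6, 0.1]
finger_gap: -0.002
gripper_force: 0.0
```

Call:
carry_out:
  targets:
    - [[-3, -0.2, 1, 0, 0, 0, 0], [-6, -0.4, 2, 0, 0, 0, 0], [-8.7, -0.6, 3.5, 0, 0, 0, 0], [-8.7, -0.6, 6.5, 0, 0, 0, 0], [-8.7, -0.6, 8.6, 0, 0, 0, 0], [-8.7, -0.6, 8.6, 0, 0, 0, 0], [-8.7, -0.6, 8.6, 0, 0, 0, 0], [-8.7, -0.6, 8.6, 0, 0, 0, 0]]

```text
t: 2.12
tcp_pos: [0.5867, 0.2281, 0.0803]
tool_rot: [0.315, 0.949, 0.0, 0.001]
force: [0.1, 0.2, -0.2]
finger_gap: 0.003
gripper_force: 0.0
```

```bash
python3 - <<'E'
from h import *
st()
for n in("scene","side"):
    _,_,im=look(n)
    a=im[160:320,230:390] if n=="scene" else im[180:310,220:380]
    cv2.imwrite(f"pics/p1{n}.png",cv2.resize(a,None,fx=2.4,fy=2.4)[:,:,::-1])
a=cv2.imread("pics/p1scene.png");b=cv2.imread("pics/p1side.png");b=cv2.copyMakeBorder(b,0,a.shape[0]-b.shape[0],0,0,0)
cv2.imwrite("pics/p1.png",np.hstack([a,b]))
E
```

```text
t 2.12 tcp [0.5867 0.2281 0.0803] F [ 0.15  0.23 -0.2 ]
no plate 2.1167
no plate 2.1667
```

View pics/p1.png

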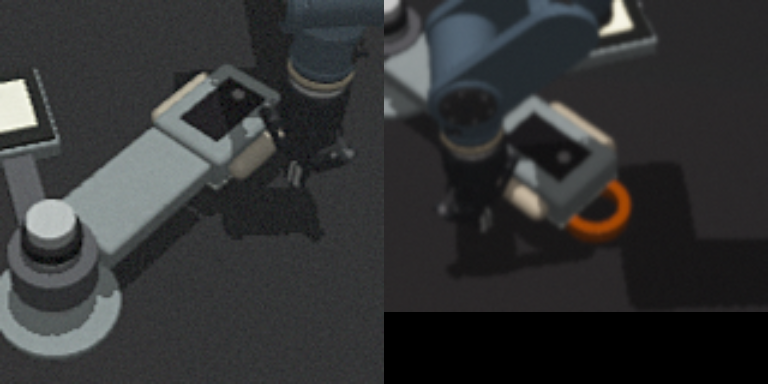

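The picture shows the closed fingers standing clear of the left bumper, at about (295,165) in the left half with the bumper at (252,157). A shadow breaks up the plate, so `look` finds no hole there. I'll push gently at 30 mm/s.

Call:
carry_out:
  targets:
    - [[0, -0.25, 0, 0, 0, 0, 0], [0, -0.5, 0, 0, 0, 0, 0], [0, -0.75, 0, 0, 0, 0, 0], [0, -1, 0, 0, 0, 0, 0], [0, -1.25, 0, 0, 0, 0, 0], [0, -1.5, 0, 0, 0, 0, 0], [0, -1.75, 0, 0, 0, 0, 0], [0, -2, 0, 0, 0, 0, 0]]

```text
t: 2.88
tcp_pos: [0.5747, 0.2103, 0.0792]
tool_rot: [0.316, 0.949, -0.0, -0.0]
force: [0.5, -0.2, -0.4]
finger_gap: -0.001
gripper_force: 0.0
```

Call:
carry_out:
  targets:
    - [[0, -0.25, 0, 0, 0, 0, 0], [0, -0.5, 0, 0, 0, 0, 0], [0, -0.75, 0, 0, 0, 0, 0], [0, -1, 0, 0, 0, 0, 0]]

```text
t: 3.22
tcp_pos: [0.5688, 0.2025, 0.0792]
tool_rot: [0.316, 0.949, 0.0, -0.0]
force: [0.6, 1.0, 0.2]
finger_gap: -0.001
gripper_force: 0.2
```

Call:
carry_out:
  targets:
    - [[0, -0.25, 0, 0, 0, 0, 0], [0, -0.5, 0, 0, 0, 0, 0]]

```text
t: 3.38
tcp_pos: [0.5658, 0.1986, 0.0792]
tool_rot: [0.316, 0.949, 0.0, -0.0]
force: [0.5, 1.2, -0.2]
finger_gap: 0.001
gripper_force: 0.4
```

Call:
carry_out:
  targets:
    - [[0, -0.25, 0, 0, 0, 0, 0], [0, -0.5, 0, 0, 0, 0, 0], [0, -0.75, 0, 0, 0, 0, 0], [0, -1, 0, 0, 0, 0, 0]]

```text
t: 3.72
tcp_pos: [0.5598, 0.1904, 0.0792]
tool_rot: [0.316, 0.949, -0.0, 0.0]
force: [-0.6, 0.8, 0.5]
finger_gap: -0.001
gripper_force: 0.2
```

```bash
cat >> h.py <<'E'
def look2(n,th=75):
    "as look, but by the beige bumpers: mean of their two centres projected at z .078"
    s=manip.sense();im=cams.snapshot(n);hsv=cv2.cvtColor(im,cv2.COLOR_RGB2HSV)
    m=cv2.inRange(hsv,(5,25,70),(25,110,255));out=[]
    for c in cv2.findContours(m,0,1)[0]:
        if cv2.contourArea(c)<15: continue
        M=cv2.moments(c);p=plane(n,(M["m10"]/M["m00"],M["m01"]/M["m00"]),.082)[:2];r=np.linalg.norm(p-C)
        if .2<r<.4: out.append((round(float(ang(p)),4),round(float(r),3),cv2.contourArea(c)))
    print(n,"t %.2f"%s["t"],"bumpers",out);return im
E
python3 - <<'E'
from h import *
st()
im=look2("scene");look2("side");look("scene")
cv2.imwrite("pics/p2.png",im[:,:,::-1])
for f in("scene0","side0"):
    pass
E
```

```text
t 3.72 tcp [0.5598 0.1904 0.0792] F [-0.56  0.76  0.54]
scene t 3.72 bumpers [(-0.8248, 0.277, 84.0), (-0.3626, 0.31, 56.5)]
side t 3.77 bumpers [(-0.7732, 0.332, 126.0), (-0.6414, 0.218, 29.0), (-0.3443, 0.305, 93.0)]
no plate 3.8167
```

View pics/p2.png

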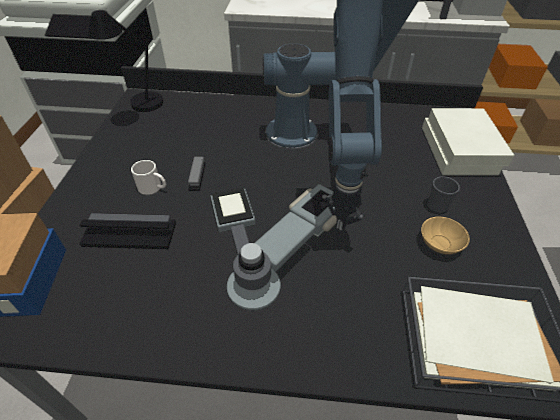

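The arm is moved back out of the way and the head is swinging. The bed sheet is at (233,205) and the head's plate, half shaded, at (318,200). Next I'll lift over the head to the right side.

Call:
carry_out:
  targets:
    - [[0, 1, -2, 0, 0, 0, 0], [0, 1, -6, 0, 0, 0, 0], [0, 0, -10, 0, 0, -7, 0], [-2, -3, -11, 0, 0, -14, 0], [-4, -6.5, -11, 0, 0, -21, 0], [-6, -10, -11, 0, 0, -28, 0], [-8, -13.5, -11, 0, 0, -35, 0], [-10.2, -17, -11, 0, 0, -42, 0], [-12.5, -20.5, -11, 0, 0, -49, 0], [-14.7, -24, -11, 0, 0, -56, 0], [-17, -27.5, -11, 0, 0, -58.5, 0], [-19.2, -31, -11, 0, 0, -58.5, 0]]

```text
t: 4.87
tcp_pos: [0.5287, -0.1562, 0.1894]
tool_rot: [-0.19, 0.982, -0.0, 0.0]
force: [0.6, -0.1, -0.7]
finger_gap: 0.001
gripper_force: 0.0
```

```bash
python3 - <<'E'
from h import *
s=st();print(s["tool_rot"])
look("scene");look("side");im=look2("scene")
E
```

```text
t 4.87 tcp [ 0.5287 -0.1562  0.1894] F [ 0.6  -0.15 -0.67]
[-1.89581899e-01  9.81864893e-01 -1.56798807e-04  1.02450858e-04]
scene t 4.87 a -0.7356 r 0.2984 area 182
side t 4.92 a -0.3669 r 0.3006 area 500
scene t 4.97 bumpers [(-0.5766, 0.301, 179.5), (-0.1251, 0.303, 76.0)]
```

Call:
carry_out:
  targets:
    - [[1.6, -3.5, 0, 0, 0, 0, 0], [3.2, -7, 1, 0, 0, 0, 0], [4.9, -10.6, 3, 0, 0, 0, 0], [4.9, -10.6, 6, 0, 0, 0, 0], [4.9, -10.6, 9, 0, 0, 0, 0], [4.9, -10.6, 11, 0, 0, 0, 0], [4.9, -10.6, 11, 0, 0, 0, 0], [4.9, -10.6, 11, 0, 0, 0, 0], [4.9, -10.6, 11, 0, 0, 0, 0]]

```text
t: 5.77
tcp_pos: [0.5236, -0.2704, 0.0802]
tool_rot: [-0.188, 0.982, -0.001, 0.001]
force: [0.3, 0.1, -0.1]
finger_gap: 0.001
gripper_force: 0.0
```

```bash
python3 - <<'E'
from h import *
s=st();print(s["tool_rot"])
look("side");look("scene");look("side");look("scene")
E
```

```text
t 5.77 tcp [ 0.5236 -0.2704  0.0802] F [ 0.25  0.09 -0.15]
[-1.88429702e-01  9.82086371e-01 -5.72336249e-04  5.28447022e-04]
side t 5.77 a -0.2086 r 0.3002 area 480
scene t 5.82 a -0.7248 r 0.2975 area 214
side t 5.87 a -0.1900 r 0.3000 area 476
scene t 5.92 a -0.7246 r 0.2980 area 214
```

Call:
carry_out:
  targets:
    - [[0, 2, 0, 0, 0, 0, 0], [0, 4, 0, 0, 0, 0, 0], [0, 5.8, 0, 0, 0, 0, 0], [0, 5.8, 0, 0, 0, 0, 0], [0, 5.8, 0, 0, 0, 0, 0], [0, 5.8, 0, 0, 0, 0, 0], [0, 5.8, 0, 0, 0, 0, 0], [0, 5.8, 0, 0, 0, 0, 0], [0, 5.8, 0, 0, 0, 0, 0], [0, 5.8, 0, 0, 0, 0, 0]]

```text
t: 6.8
tcp_pos: [0.5014, -0.2176, 0.0792]
tool_rot: [-0.188, 0.982, -0.0, 0.0]
force: [0.2, 0.2, -0.2]
finger_gap: 0.002
gripper_force: 0.0
```

```bash
sed -i 's/<150/<300/' h.py; cat >> h.py <<'E'
H=C+.3*np.array([-np.cos(.38),-np.sin(.38)]);t_=np.array([np.sin(.38),-np.cos(.38)])
def sgap():
    s=st();print("s %.4f Ft %.2f"%((np.array(s["tcp_pos"])[:2]-H)@t_,np.array(s["force"])[:2]@t_))
E
python3 - <<'E'
from h import *
sgap()
look("side");look("scene");look("side")
E
```

```text
t 6.80 tcp [ 0.5014 -0.2176  0.0792] F [ 0.17  0.2  -0.19]
s 0.0653 Ft -0.12
side t 6.80 a -0.0116 r 0.3037 area 524
scene t 6.85 a -0.0074 r 0.3001 area 472
side t 6.90 a 0.0058 r 0.3043 area 526
```

Call:
carry_out:
  targets:
    - [[0, 0, 0, 0, 0, 0, 0], [0, 0, 0, 0, 0, 0, 0], [0, 0, 0, 0, 0, 0, 0], [0, 0, 0, 0, 0, 0, 0], [0, 0, 0, 0, 0, 0, 0], [0, 0, 0, 0, 0, 0, 0], [0, 0, 0, 0, 0, 0, 0], [0, 0, 0, 0, 0, 0, 0], [0, 0, 0, 0, 0, 0, 0], [0, 0, 0, 0, 0, 0, 0]]

```text
t: 7.78
tcp_pos: [0.5012, -0.217, 0.0792]
tool_rot: [-0.188, 0.982, 0.0, -0.0]
force: [-0.2, 0.2, -0.5]
finger_gap: 0.002
gripper_force: 0.0
```

```bash
python3 - <<'E'
from h import *
look("side");look("scene");look("side");look("scene")
E
```

```text
no plate 7.7833
scene t 7.83 a 0.1697 r 0.3002 area 476
no plate 7.8833
scene t 7.93 a 0.1845 r 0.3000 area 470
```

Call:
carry_out:
  targets:
    - [[0, 0, 0, 0, 0, 0, 0], [0, 0, 0, 0, 0, 0, 0], [0, 0, 0, 0, 0, 0, 0], [0, 0, 0, 0, 0, 0, 0], [0, 0, 0, 0, 0, 0, 0], [0, -0.22, 0, 0, 0, 0, 0], [0, -0.44, 0, 0, 0, 0, 0], [0, -0.66, 0, 0, 0, 0, 0], [0, -0.88, 0, 0, 0, 0, 0], [0, -1.1, 0, 0, 0, 0, 0], [0, -1.32, 0, 0, 0, 0, 0], [0, -1.54, 0, 0, 0, 0, 0]]

```text
t: 8.98
tcp_pos: [0.5072, -0.2318, 0.0793]
tool_rot: [-0.188, 0.982, -0.0, 0.0]
force: [0.2, 0.3, -0.5]
finger_gap: 0.002
gripper_force: 0.2
```

```bash
python3 -c "
from h import *
sgap()"
```

```text
t 8.98 tcp [ 0.5072 -0.2318  0.0793] F [ 0.19  0.34 -0.5 ]
s 0.0806 Ft -0.24
```

Call:
carry_out:
  targets:
    - [[0, -0.22, 0, 0, 0, 0, 0], [0, -0.44, 0, 0, 0, 0, 0], [0, -0.66, 0, 0, 0, 0, 0], [0, -0.88, 0, 0, 0, 0, 0], [0, -1.1, 0, 0, 0, 0, 0], [0, -1.32, 0, 0, 0, 0, 0], [0, -1.54, 0, 0, 0, 0, 0]]

```text
t: 9.57
tcp_pos: [0.5125, -0.2457, 0.0791]
tool_rot: [-0.188, 0.982, 0.0, -0.0]
force: [0.0, -0.0, 0.3]
finger_gap: 0.001
gripper_force: 0.0
```

```bash
python3 -c "
from h import *
sgap();look('scene');look('side');look('scene')"
```

```text
t 9.57 tcp [ 0.5125 -0.2457  0.0791] F [ 0.02 -0.03  0.25]
s 0.0956 Ft 0.03
no plate 9.5667
no plate 9.6167
no plate 9.6667
```

Call:
carry_out:
  targets:
    - [[0, -1, 0, 0, 0, 0, 0], [0, -3, 0, 0, 0, 0, 0], [0, -4, -2, 0, 0, 0, 0], [0, -5, -5, 0, 0, 0, 0]]

```text
t: 10.05
tcp_pos: [0.5298, -0.2922, 0.127]
tool_rot: [-0.188, 0.982, 0.002, -0.002]
force: [0.5, -0.5, 0.1]
finger_gap: 0.003
gripper_force: 0.0
```

```bash
python3 - <<'E'
from h import *
sgap();_,_,im=look('scene');_,_,b=look('side')
x=cv2.resize(im[150:310,150:320],None,fx=2.3,fy=2.3);y=cv2.resize(b[130:290,190:360],None,fx=2.3,fy=2.3)
cv2.imwrite("pics/p3.png",np.hstack([x,y])[:,:,::-1])
E
```

```text
t 10.05 tcp [ 0.5298 -0.2922  0.127 ] F [ 0.48 -0.45  0.1 ]
s 0.1451 Ft 0.60
scene t 10.05 a 0.3692 r 0.3003 area 475
no plate 10.1
```

View pics/p3.png

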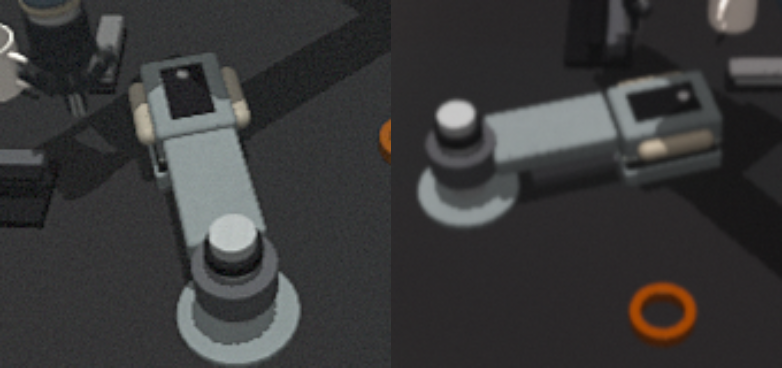

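The head is now over the bed, with the plate at (187,90) in the left half. I'll measure whether it drifts.

Call:
carry_out:
  targets:
    - [[0, -0.5, -2, 0, 0, 0, 0], [0, -0.5, -2, 0, 0, 0, 0], [0, -0.5, -2, 0, 0, 0, 0], [0, -0.5, -2, 0, 0, 0, 0], [0, -0.5, -2, 0, 0, 0, 0], [0, -0.5, -2, 0, 0, 0, 0]]

```text
t: 10.65
tcp_pos: [0.5322, -0.296, 0.148]
tool_rot: [-0.188, 0.982, 0.001, -0.001]
force: [-1.0, 0.8, 0.2]
finger_gap: -0.001
gripper_force: 0.0
```

```bash
python3 - <<'E'
from h import *
st();look('scene');look('side');look('scene')
E
```

```text
t 10.65 tcp [ 0.5322 -0.296   0.148 ] F [-0.97  0.82  0.23]
scene t 10.65 a 0.3715 r 0.3001 area 471
no plate 10.7
scene t 10.75 a 0.3735 r 0.3000 area 471
```

Call:
carry_out:
  targets:
    - [[0, -0.5, -3, 0, 0, 0, 0], [1, -2, -6, 0, 0, 0, 0], [2, -4, -9, 0, 0, 0, 0], [3, -6, -12, 0, 0, 0, 0], [4, -8, -12, 0, 0, 0, 0], [5, -10, -12, 0, 0, 0, 0], [5, -12, -12, 0, 0, 0, 0], [5, -12, -12, 0, 0, 0, 0], [5, -12, -12, 0, 0, 0, 0], [5, -12, -12, 0, 0, 0, 0], [5, -12, -12, 0, 0, 0, 0], [5, -12, -12, 0, 0, 0, 0]]

```text
t: 11.8
tcp_pos: [0.5306, -0.4254, 0.2691]
tool_rot: [-0.188, 0.982, 0.001, -0.0]
force: [0.6, -0.7, -0.1]
finger_gap: -0.002
gripper_force: 0.0
```

```bash
python3 - <<'E'
from h import *
st();look('scene');look('side');look('scene')
E
```

```text
t 11.80 tcp [ 0.5306 -0.4254  0.2691] F [ 0.62 -0.73 -0.13]
scene t 11.80 a 0.3740 r 0.2991 area 462
no plate 11.85
scene t 11.90 a 0.3741 r 0.2991 area 462
```

Call:
carry_out:
  targets:
    - [[0, 0, 0, 0, 0, 0, 0], [0, 0, 0, 0, 0, 0, 0], [0, 0, 0, 0, 0, 0, 0], [0, 0, 0, 0, 0, 0, 0], [0, 0, 0, 0, 0, 0, 0], [0, 0, 0, 0, 0, 0, 0], [0, 0, 0, 0, 0, 0, 0], [0, 0, 0, 0, 0, 0, 0], [0, 0, 0, 0, 0, 0, 0], [0, 0, 0, 0, 0, 0, 0], [0, 0, 0, 0, 0, 0, 0], [0, 0, 0, 0, 0, 0, 0]]

```text
t: 12.95
tcp_pos: [0.5306, -0.4267, 0.2692]
tool_rot: [-0.188, 0.982, -0.0, -0.0]
force: [0.7, -0.4, 0.0]
finger_gap: 0.004
gripper_force: 0.0
```

```bash
python3 - <<'E'
from h import *
look('scene');_,_,im=look('side');look('scene')
cv2.imwrite("pics/p4.png",im[:,:,::-1])
E
```

```text
scene t 12.95 a 0.3746 r 0.2992 area 464
no plate 13.0
scene t 13.05 a 0.3741 r 0.2992 area 464
```

```bash
python3 - <<'E'
from h import *
im=cv2.imread("pics/p4.png");g=cv2.cvtColor(im,cv2.COLOR_BGR2GRAY)
for th in(40,50,60,70):
    cs,h=cv2.findContours(cv2.inRange(g,th,255),cv2.RETR_CCOMP,cv2.CHAIN_APPROX_NONE)
    for i,c in enumerate(cs):
        M=cv2.moments(c)
        if h[0][i][3]>=0 and M["m00"]>150:
            p=plane("side",(M["m10"]/M["m00"],M["m01"]/M["m00"]),.105)[:2];r=np.linalg.norm(p-C)
            if r<.4:print(th,ang(p),r,M["m00"])
cv2.imwrite("pics/p5.png",cv2.resize(im[120:290,180:380],None,fx=4,fy=3.5,interpolation=cv2.INTER_CUBIC))
E
```

```text
40 -0.37336607196299465 0.1693344967871646 468.5
40 -1.2662521840171623 0.0608887135255315 193.0
40 0.3725371923443764 0.30129245800926346 335.0
50 0.372307095723598 0.30154324476377514 359.5
60 0.3706418741486335 0.30188042301457496 384.0
70 0.3698337474537793 0.30244318215644633 410.5
```

View pics/p5.png

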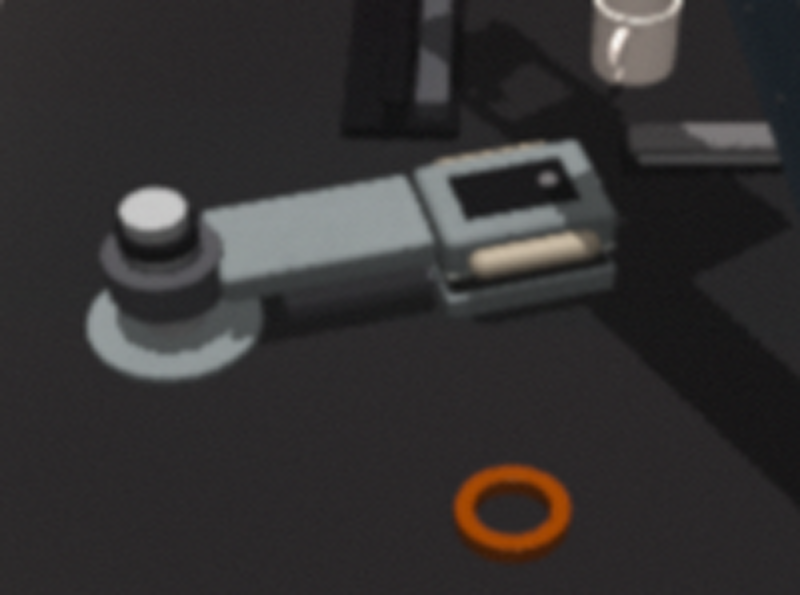

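In the side crop the head, with its plate at (515,188), sits squarely on the bed at (530,290). Both cameras put it within about 2 mm of centre. I'll let it stand a few seconds more and then hand in.

Call:
carry_out:
  targets:
    - [[0, 0, 0, 0, 0, 0, 0], [0, 0, 0, 0, 0, 0, 0], [0, 0, 0, 0, 0, 0, 0], [0, 0, 0, 0, 0, 0, 0], [0, 0, 0, 0, 0, 0, 0], [0, 0, 0, 0, 0, 0, 0], [0, 0, 0, 0, 0, 0, 0], [0, 0, 0, 0, 0, 0, 0], [0, 0, 0, 0, 0, 0, 0], [0, 0, 0, 0, 0, 0, 0], [0, 0, 0, 0, 0, 0, 0], [0, 0, 0, 0, 0, 0, 0]]

```text
t: 14.1
tcp_pos: [0.5306, -0.4267, 0.2692]
tool_rot: [-0.188, 0.982, 0.0, -0.0]
force: [0.9, -1.0, 0.1]
finger_gap: -0.002
gripper_force: 0.0
```

Call:
carry_out:
  targets:
    - [[0, 0, 0, 0, 0, 0, 0], [0, 0, 0, 0, 0, 0, 0], [0, 0, 0, 0, 0, 0, 0], [0, 0, 0, 0, 0, 0, 0], [0, 0, 0, 0, 0, 0, 0], [0, 0, 0, 0, 0, 0, 0], [0, 0, 0, 0, 0, 0, 0], [0, 0, 0, 0, 0, 0, 0], [0, 0, 0, 0, 0, 0, 0], [0, 0, 0, 0, 0, 0, 0], [0, 0, 0, 0, 0, 0, 0], [0, 0, 0, 0, 0, 0, 0]]

```text
t: 15.1
tcp_pos: [0.5306, -0.4267, 0.2692]
tool_rot: [-0.188, 0.982, 0.0, -0.0]
force: [0.5, 0.7, -0.2]
finger_gap: 0.002
gripper_force: 0.0
```

```bash
python3 - <<'E'
from h import *
from station import sign_off
t,a,_=look('scene')
if a and abs(a-.374)<.004: print(sign_off())
E
```

```text
scene t 15.10 a 0.3746 r 0.2990 area 462
the job is handed in; nothing more can be done
None
```

The press head came to rest over the bed, about 2 mm short of centre by camera, stood still and untouched for over 3 s, and the job was handed in at about 15 s.

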